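Pack the gatehouse spares box in two layers and slide it shut

TASK

Slide the flush, handle-less cover of the dark grey spares box fully open by pressing on it, and lay every yellow fuse box that is there flat and right side up on the floor of the well, spread apart to both ends so that the blue separator sheet will rest level on them. Then lay the separator on the fuse boxes with its rib up, put every pack of visitor passes flat on the separator beside the rib, and finally slide the cover fully shut. Leave the mug and ink bottle where they are.

Things in the scene. Friction and masses are not known exactly. Their poses are not given: they have to be found in the camera images.
- spares_box: dark grey steel box fixed to the cabinet top, 176 mm (its x) by 230 mm (its y, about world +y, the robot's left) by 54 mm high; origin at the centre of its underside, z up. Its -y half is a well for the things, its +y half a closed deck over which the cover slides. Its rims stand 54 mm above the cabinet top
- well (a point): centre of the well's floor (55 mm towards -y from the box's centre, 6 mm above the cabinet top), axes as the box. The well is 156 mm along x by 104 mm along y with upright walls, 42 mm deep to the underside of the cover
- cover (a joint): the sliding cover, m: 0 = shut over the well, 0.108 = fully open over the deck; starts at 0 to 0.008 and grows as it slides towards the box's +y. It has no handle and lies flush with the rims; it stays where it is left and resists with about 1.5 N: press on it with closed fingertips (6 to 20 N) and drag it by friction
- cover_mid (a point): middle of the cover's upper face (moves with it), 54 mm above the cabinet top, axes as the box. The cover is a flat light grey plate, 155 mm along x by 106 mm along y (the slide direction), with a flat black ribbed rubber patch 100 x 60 mm at its middle
- separator: blue plastic separator sheet, 146 mm (its x) by 94 mm (its y) by 5 mm thick, about 90 g; origin at the centre of its underside, z up. A lifting rib stands across its middle: 12 mm thick along x, 50 mm long along y, top 19 mm above the underside. Its long side goes along the well's x, either way round
- leaflet_stand: fixed obstacle right of the work: a sign stand with a white panel 310 mm wide that leans back to 0.30 m height, on a base 120 x 220 mm; origin at the centre of the base. Keep the arm clear of it. (Fixed too: a calculator and a padlock lying nearer the robot than the loose things, at x below 0.36 m and 0.32 m, under 20 mm high)
- fuses_0: yellow box of fuses, 30 mm (its x) by 45 mm (its y) by 16 mm high, 50 g; origin at the centre of its underside, z up. Two or three such boxes are present (the others are absent); their short side can be gripped from above
- fuses_1: yellow box of fuses, 30 mm (its x) by 45 mm (its y) by 16 mm high, 50 g; origin at the centre of its underside, z up. Two or three such boxes are present (the others are absent); their short side can be gripped from above
- fuses_2: yellow box of fuses, 30 mm (its x) by 45 mm (its y) by 16 mm high, 50 g; origin at the centre of its underside, z up. Two or three such boxes are present (the others are absent); their short side can be gripped from above
- passes_0: banded pack of visitor passes, pink and green, 44 mm (its x) by 60 mm (its y) by 10 mm high, 40 g; origin at the centre of its underside, z up. One or two are present; grip across the 44 mm side. In the well it fits beside the rib with its long side along the well's x
- passes_1: banded pack of visitor passes, pink and green, 44 mm (its x) by 60 mm (its y) by 10 mm high, 40 g; origin at the centre of its underside, z up. One or two are present; grip across the 44 mm side. In the well it fits beside the rib with its long side along the well's x
- mug: white patterned mug, 91 mm tall; bystander, leave alone; origin at the centre of its underside
- ink_bottle: blue ink bottle with black cap, 37 mm wide, 76 mm tall; bystander, leave alone; origin at the centre of its underside

How it is judged:
By the outcome, as a careful person would: the job done as asked, in the order asked, and still so for the second after the job is handed in, with the robot touching nothing.
Of fuses_0, fuses_1, fuses_2 only 2 to 3 are there at a start; the rules pass over those that are not, and their reading is None.
Of passes_0, passes_1 only 1 to 2 are there at a start; the rules pass over those that are not, and their reading is None.
At some moment in a run one of passes_0, passes_1 may be knocked a few centimetres aside while the robot is not near it.
Once in a run the grip may slacken for a moment while it holds something.
It also fails if it takes over 210 s, if anything falls off the work surface, if the arm or the gripper's body presses on something with over 40 N, if the wrist force passes 120 N, or if a joint passes its speed limit or range.

ROBOT

A 6-joint arm with a two-finger parallel gripper is mounted at the origin on a cart in front of the work surface, level with it; the furniture and walls round the work are solid. World frame = base frame: x ahead of the robot, y to its left, z up, the work surface at z = 0. Lengths are in m, angles in rad, forces in N, time in s.
With the tool pointing down it reaches from about 0.375 to 0.975 m from the base axis. Payload 3.8 kg.
Tool frame: the origin (TCP) lies at the very end of the fingers, on their centre line; the grasp point (between the pads) lies 19 mm behind it; z points along the fingers, y is the line along which they close (so a half turn about z gives the same grasp; the last joint's range is limited). The gripper opens to 85 mm and grips with 20 to 120 N. Pads are 22 mm wide; open, the fingers measure 114 mm over their backs; the gripper's body (76 mm by 85 mm) begins 54 mm behind the grasp point. The pads swing forward as they close: fully open they stand 13 mm farther back than shut.
Start: joints at [1.14, 0.264, 1.604, -0, 1.274, -0.037], TCP at [0.259, 0.623, 0.231] pointing down, gripper open.
Joint ranges: [-2.63, 2.63], [-0.94, 2.18], [0.31, 2.57], [-1.31, 4.45], [0, 2.66], [-2.55, 2.55]. Speed limits (rad/s): [2.57, 2.57, 3.14, 3.14, 3.14, 3.14].

INTERFACE

Orientations are given as a rotation vector (axis times angle).
In Python, from workcell import monitor, viewer, job gives the robot as it stands. The module is installed in compiled form; this text tells all that it offers.
- The arm moves only by the tool step_arm, never from a script. Its argument "series" is one flat list of numbers, 4 for each row, row after row: the shift along the tool's x, y, z in m, then the turn about the tool's z in rad. A call has 1 to 8 rows; each row is the pose to reach, as a shift and turn from the pose commanded when the call began, along the tool's axes at that moment; what a row does not reach only later rows make up. A row lasts 1/8 s, in which the tool goes at most 62.5 mm and 10.7 degrees, less where a joint would pass 70% of its speed; a pose out of reach is approached as far as the arm can. A call with a gripper value outside its range is refused whole. "gripper" is the opening, from 0 (shut) to 1 (fully open), set as the call begins (left out, the last holds). The fingers move at their own pace and stop on an object; "newtons" is the grip in N (left out, the last holds). Time passes only in rows, so rows that repeat a pose let the fingers close. It gives the time, the measured TCP pose, the force, the opening and the grip force at its end, in the units of the state.
- monitor.read_state(): the state, without advancing time (a new reading comes with each control period).
- viewer.read_camera(name): name is "side" or "top"; returns a dict with "image" (480x640x3 uint8, red, green, blue), "intrinsics" (3x3 intrinsics, pixels), "T" (4x4, takes a point from camera to world coordinates). Camera axes: x right, y up, looking along -z (the intrinsics and any distortion apply to the point x, -y, -z); pixel columns grow to the right and rows downward; lengths in m; the calibration is good to about 2 mm. A picture is of the moment at which its call begins. There is no depth.
- job.finish_job(): hands the job in; it is judged then, once.
Trained networks look in a picture, given as the dict that the camera call returned (one of the last four; its "shot" number tells which), for a name from the list of things; names that differ only in an ending like _2 or _b are one class to them, and where a whole thing is asked for, a point or a joint stands for the part that bears it (a point fixed in the world has none). Each returns a list of dicts, best first, with "score" (0 to 1); they miss things now and then, are a little off and sometimes report something else, mostly with a low value. They report only what shows in the picture. A call takes as long as a camera call.
- viewer.boxes_of(picture, label): "extent" ([centre column, centre row, width, height] in pixels, round what is visible of it).
- viewer.spot_point(picture, label): "point" ([column, row] in pixels: a listed point, or the origin of a listed thing).
The state is a dict: "time": time; "q": joint angles; "joint_vel": joint speeds; "joint_torque": joint torques, N m; "tool_pos": TCP position; "tcp_rot": TCP orientation; "wrist_force": force on the tool from outside, world axes, zero at the start; "torque": the same for the moment, N m; "width": opening from 0.0 (shut) to 1.0 (fully open); "grip_force": force on a finger pad.
Only numpy, scipy, OpenCV 4.12 (cv2) and the standard library are available. Lean on these libraries where they do the work, as an engineer would, in place of code of your own. Each camera call takes 0.05 s, during which the arm holds its last target. There are 200 camera calls.

## Working session

There is one attempt and no reset: what is moved stays moved. The work goes in short steps, Python scripts to look and compute and a tool call to move; the robot and the scene stay as the last step left them, time stands still between calls to the robot, and variables do not carry over. Pictures are saved under pics/ and viewed, at most 14 in all, crops included, and the job is handed in when it is done.

Besides the shell and the picture viewer there is one more tool, called as name(argument=value, ...) on one line, values as JSON. step_arm: Moves the arm, as the interface text tells. Its arguments: {"type":"object","properties":{"series":{"type":"array"},"gripper":{"type":"number"},"newtons":{"type":"number"}},"required":["series"]}

```bash
mkdir -p pics
cat > h.py <<'E'
import numpy as np, cv2
from scipy.spatial.transform import Rotation as R
from workcell import monitor, viewer, job
def ray(p,uv):
    K=np.array(p["intrinsics"]);T=np.array(p["T"])
    d=np.linalg.inv(K)@[uv[0],uv[1],1]; d=T[:3,:3]@[d[0],-d[1],-d[2]]
    return T[:3,3],d
def at(p,uv,z):
    o,d=ray(p,uv); return o+d*(z-o[2])/d[2]
def pix(p,X):
    K=np.array(p["intrinsics"]);T=np.array(p["T"])
    c=T[:3,:3].T@(np.array(X)-T[:3,3]); c=np.array([c[0],-c[1],-c[2]]); u=K@c; return u[:2]/u[2]
def save(p,n): cv2.imwrite(f"pics/{n}.png",np.array(p["image"])[:,:,::-1])
def st():
    s=monitor.read_state(); print({k:np.round(v,3).tolist() for k,v in s.items() if k in("time","q","tool_pos","tcp_rot","wrist_force","width","grip_force")}); return s
E
python3 - <<'E'
from h import *
np.set_printoptions(precision=3,suppress=True)
s=st(); print(R.from_rotvec(s["tcp_rot"]).as_matrix())
for c in("top","side"):
    p=viewer.read_camera(c); save(p,c+"0"); print(c,np.array(p["T"]),p["intrinsics"],p.keys())
    for n,z in(("spares_box",0),("well",0.006),("cover_mid",.054),("separator",0),("fuses_0",0),("passes_0",0),("mug",0),("ink_bottle",0),("leaflet_stand",0)):
        for d in viewer.spot_point(p,n):
            if d["score"]>.2: print(n,round(d["score"],2),np.round(d["point"]),at(p,d["point"],z)[:2])
E
```

```text
{'time': 0.0, 'q': [1.14, 0.265, 1.605, 0.0, 1.274, -0.037], 'tool_pos': [0.259, 0.623, 0.23], 'tcp_rot': [-0.615, -3.08, 0.003], 'wrist_force': [-0.181, 0.505, -0.67], 'grip_force': 0.0, 'width': 1.001}
[[-0.923  0.384 -0.001]
 [ 0.384  0.923 -0.002]
 [ 0.    -0.002 -1.   ]]
top [[ 0.072  0.971 -0.23   0.286]
 [-0.997  0.07  -0.019  0.062]
 [-0.002  0.231  0.973  1.048]
 [ 0.     0.     0.     1.   ]] [[624.863   0.    315.355]
 [  0.    624.863 226.314]
 [  0.      0.      1.   ]] dict_keys(['image', 'intrinsics', 'T', 'shot'])
spares_box 0.9 [254. 180.] [0.609 0.195]
well 0.28 [394. 152.] [ 0.676 -0.046]
cover_mid 0.85 [282. 173.] [0.608 0.143]
cover_mid 0.44 [318. 292.] [0.413 0.069]
separator 0.61 [207. 306.] [0.385 0.254]
fuses_0 0.57 [352. 283.] [0.441 0.014]
passes_0 0.76 [318. 292.] [0.421 0.069]
passes_0 0.68 [270. 295.] [0.41  0.151]
side [[ 0.909  0.194 -0.369  0.204]
 [-0.417  0.392 -0.82  -0.616]
 [-0.014  0.899  0.438  0.437]
 [ 0.     0.     0.     1.   ]] [[438.806   0.    317.871]
 [  0.    438.806 234.237]
 [  0.      0.      1.   ]] dict_keys(['image', 'intrinsics', 'T', 'shot'])
spares_box 0.83 [333. 232.] [0.61  0.199]
spares_box 0.69 [341. 216.] [0.667 0.273]
cover_mid 0.91 [340. 219.] [0.603 0.15 ]
separator 0.63 [227. 239.] [0.38  0.271]
fuses_0 0.62 [290. 288.] [0.435 0.025]
fuses_0 0.56 [297. 310.] [ 0.421 -0.045]
passes_0 0.87 [255. 262.] [0.406 0.146]
passes_0 0.79 [274. 276.] [0.423 0.076]
mug 0.65 [451. 300.] [ 0.672 -0.135]
ink_bottle 0.7 [420. 275.] [ 0.674 -0.044]
ink_bottle 0.36 [298. 308.] [ 0.424 -0.041]
```

View pics/top0.png

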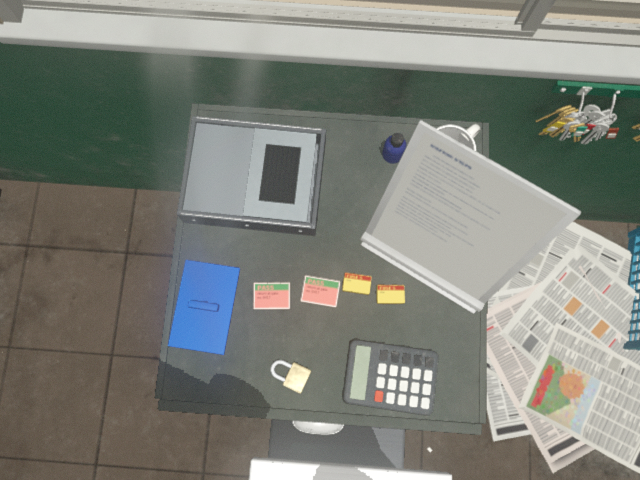

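View pics/side0.png

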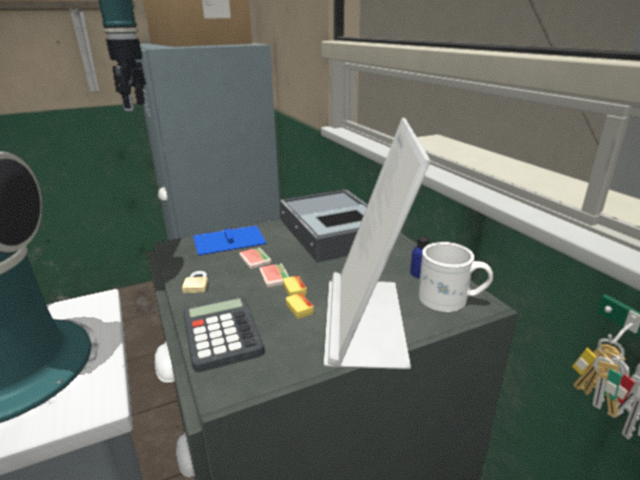

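```bash
cat >> h.py <<'E'
def rects(p,mask,z,amin=60,amax=1e9):
    """min-area rectangles in world mm at height z of blobs"""
    out=[]
    cs,_=cv2.findContours(mask.astype(np.uint8),cv2.RETR_EXTERNAL,cv2.CHAIN_APPROX_NONE)
    for c in cs:
        if not amin<cv2.contourArea(c)<amax: continue
        w=np.array([at(p,q[0],z)[:2]*1000 for q in c],np.float32)
        (cx,cy),(a,b),t=cv2.minAreaRect(w)
        if a>b: a,b,t=b,a,t+90   # t: direction of the short side
        t=(t+90)%180-90
        out.append((c.mean(0)[0].round(),round(cx,1),round(cy,1),round(a,1),round(b,1),round(t,1)))
    return out
def masks(p):
    h=cv2.cvtColor(np.array(p["image"]),cv2.COLOR_RGB2HSV).astype(int); H,S,V=h[...,0],h[...,1],h[...,2]
    k=np.ones((3,3),np.uint8); cl=lambda m:cv2.morphologyEx(m.astype(np.uint8),cv2.MORPH_CLOSE,k)
    return dict(yellow=cl((S>150)&(V>110)&((H<34)|(H>172))),pink=cl((S>70)&(V>120)&((H<12)|(H>165)|((H>40)&(H<85)))),
      blue=cl((S>150)&(V>80)&(H>100)&(H<130)),black=cl((V<45)),light=cl((V>110)&(S<60)))
E
python3 - <<'E'
from h import *
p=viewer.read_camera("top"); m=masks(p)
for n,z,lo in(("yellow",.016,100),("pink",.010,200),("blue",.005,300),("black",.054,800),("light",.054,1500)):
    for r in rects(p,m[n],z,lo): 
        if 160<r[0][0]<480 and 110<r[0][1]<370: print(n,r)
im=np.array(p["image"])[250:320,230:420]; a=cv2.resize(im,None,fx=4,fy=4,interpolation=cv2.INTER_CUBIC)
b=cv2.resize(np.array(p["image"])[105:240,170:340],None,fx=2,fy=2)
q=viewer.read_camera("side"); c=cv2.resize(np.array(q["image"])[240:330,220:340],None,fx=3,fy=3)
o=np.zeros((560,800,3),np.uint8); o[:280,:760]=a; o[280:550,:340]=b; o[280:550,400:760]=c
cv2.imwrite("pics/z.png",o[:,:,::-1])
E
```

```text
pink (array([270., 295.]), 408.2, 147.4, 35.0, 53.6, 4.1)
pink (array([319., 290.]), 421.4, 66.6, 37.7, 55.2, -5.4)
blue (array([203., 304.]), 383.1, 257.8, 93.1, 144.5, 85.3)
light (array([401., 334.]), 443.4, -34.6, 603.1, 814.1, 4.2)
```

View pics/z.png

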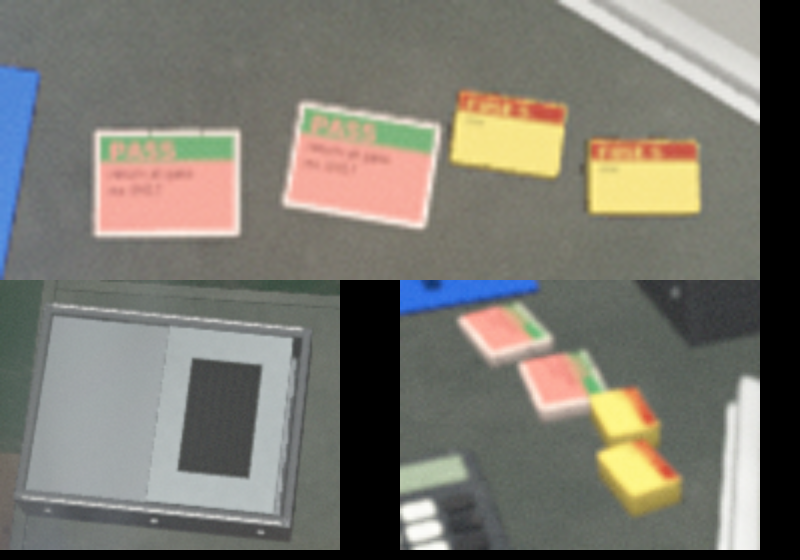

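```bash
sed -i 's/yellow=cl((S>150)&(V>110)&((H<34)|(H>172)))/yellow=cl(((S>105)\&(V>110)\&(H>18)\&(H<36))|((S>150)\&(V>110)\&((H<12)|(H>172))))/' h.py
python3 - <<'E'
from h import *
np.set_printoptions(precision=1,suppress=True)
p=viewer.read_camera("top"); m=masks(p)
for r in rects(p,m["yellow"],.016,150): 
        if 160<r[0][0]<480 and 110<r[0][1]<370: print(r)
for nm,P in(("patch",[(266,144.5),(301,147),(294,204.5),(259,200)]),("box",[(195,119),(325,130),(316,220),(181,212)])):
    w=np.array([at(p,q,.054)[:2]*1000 for q in P]); e=w-np.roll(w,-1,0)
    print(nm,w.mean(0),np.linalg.norm(e,axis=1),np.degrees(np.arctan2(e[:,1],e[:,0])))
g=cv2.cvtColor(np.array(p["image"]),cv2.COLOR_RGB2GRAY)
mk=np.zeros_like(g); mk[140:210,250:310]=(g[140:210,250:310]<90); print(g[175,240:325])
print(rects(p,mk,.054,800))
E
```

```text
(array([390., 294.]), 423.6, -50.0, 29.8, 44.6, 2.8)
(array([356., 283.]), 437.7, 7.4, 30.5, 45.7, -4.1)
patch [606.7 146.8] [ 59.3 101.   58.4  97.7] [ 89.8  -2.1 -93.5 178.4]
box [611.1 190.5] [222.5 158.  222.4 164.6] [ 88.9  -1.4 -89.4 178.6]
[167 166 166 166 168 165 168 166 161 181 185 183 181 184 183 181 183 182
 185 186 184 174  91  74  77  74  78  78  80  76  73  74  78  71  78  73
  73  76  77  74  74  75  71  74  73  71  76  74  71  76  72  77  74  72
  70  69  75 107 172 187 186 185 183 187 184 185 184 185 184 186 189 187
 159 162 116 100  94 117 121 122 109  78 105 115 113]
[(array([280., 173.]), 607.6, 147.6, 57.6, 97.3, 88.2)]
```

```bash
cat >> h.py <<'E'
def plan(*way):
    """way: (x,y,z,yaw_deg of tool y). prints shift/turn rows from present pose"""
    s=monitor.read_state(); M=R.from_rotvec(s["tcp_rot"]).as_matrix()
    y0=np.degrees(np.arctan2(M[1,1],M[0,1])); P=np.array(s["tool_pos"])
    print("t",round(s["time"],1),"pos",np.round(P,4),"yaw",round(y0,1),"q6",round(s["q"][5],2),"F",np.round(s["wrist_force"],1),"w",round(s["width"],3),"g",np.round(s["grip_force"],1))
    for x,y,z,a in way:
        d=M.T@(np.array([x,y,z])-P); t=(y0-a+180)%360-180
        print(np.round(d,4),"turn",round(np.radians(t),3),"q6->",round(s["q"][5]+np.radians(t),2))
E
python3 - <<'E'
from h import *
plan((.4,.4,.2,88),(.607,.147,.1,88))
E
```

```text
t 1.1 pos [0.259  0.6233 0.2313] yaw 67.4 q6 -0.04 F [-0.6  0.7 -0.3] w 0.999 g 0.0
[-0.2159 -0.1521  0.0313] turn -0.359 q6-> -0.4
[-0.5041 -0.3063  0.1313] turn -0.359 q6-> -0.4
```

step_arm(series=[-0.06,-0.04,0,-0.18,-0.12,-0.075,0,-0.359,-0.18,-0.11,0,-0.359,-0.23,-0.14,0.02,-0.359,-0.28,-0.17,0.04,-0.359,-0.33,-0.2,0.06,-0.359,-0.38,-0.235,0.08,-0.359,-0.43,-0.265,0.1,-0.359], gripper=0)

```text
time: 2.15
tool_pos: [0.544, 0.2279, 0.1378]
tcp_rot: [0.055, 3.14, 0.001]
wrist_force: [0.3, 0.9, -0.4]
width: 0.0
grip_force: 0.0
```

```bash
python3 -c "
from h import *
plan((.607,.147,.065,88.2))"
```

```text
t 2.1 pos [0.544  0.2279 0.1378] yaw 88.0 q6 -1.18 F [ 0.3  0.9 -0.4] w 0.0 g 0.0
[-0.0657 -0.0787  0.0728] turn -0.003 q6-> -1.18
```

step_arm(series=[-0.03,-0.04,0.03,0,-0.06,-0.075,0.06,0,-0.06,-0.075,0.06,0,-0.06,-0.075,0.06,0])

```text
time: 2.65
tool_pos: [0.6003, 0.1527, 0.0781]
tcp_rot: [-0.056, -3.141, -0.001]
wrist_force: [-0.1, -0.5, 0.8]
width: -0.003
grip_force: 0.0
```

step_arm(series=[-0.006,-0.006,0.015,0,-0.006,-0.006,0.022,0,-0.006,-0.006,0.024,0,-0.006,-0.006,0.025,0,-0.006,-0.006,0.025,0])

```text
time: 3.28
tool_pos: [0.6053, 0.1468, 0.054]
tcp_rot: [-0.053, -3.14, 0.0]
wrist_force: [-4.4, -0.4, 6.8]
width: -0.001
grip_force: 3.5
```

step_arm(series=[0,0,0.001,0,0,0.015,0.001,0,0,0.03,0.001,0,0,0.045,0.001,0,0,0.06,0.001,0,0,0.075,0.001,0,0,0.09,0.001,0])

```text
time: 4.15
tool_pos: [0.6083, 0.2373, 0.054]
tcp_rot: [-0.053, -3.14, 0.0]
wrist_force: [-5.7, -1.9, 11.8]
width: 0.002
grip_force: 5.6
```

step_arm(series=[0,0.01,0,0,0,0.018,0,0,0,0.024,0,0,0,0.024,0,0])

```text
time: 4.65
tool_pos: [0.611, 0.2606, 0.054]
tcp_rot: [0.052, 3.139, -0.001]
wrist_force: [-1.0, -2.9, 7.7]
width: -0.0
grip_force: 3.8
```

Run:
```python
from h import *
plan()
p=viewer.read_camera("top"); save(p,"t2"); q=viewer.read_camera("side")
im=np.vstack([cv2.resize(np.array(p["image"])[90:240,160:420],(780,450))]);cv2.imwrite("pics/t2c.png",im[:,:,::-1])
for c in(p,q):
  for n in("cover_mid","well","spares_box"):
    for d in viewer.spot_point(c,n): print(n,round(d["score"],2),np.round(d["point"]),at(c,d["point"],{"cover_mid":.054,"well":.006,"spares_box":0}[n])[:2].round(3))
```

```text
t 4.7 pos [0.611  0.2606 0.054 ] yaw 88.1 q6 -1.17 F [-1.  -2.9  7.7] w -0.0 g 3.8
well 0.63 [285. 179.] [0.613 0.141]
spares_box 0.82 [253. 180.] [0.608 0.197]
cover_mid 0.75 [322. 206.] [0.599 0.234]
well 0.88 [343. 239.] [0.608 0.146]
spares_box 0.91 [333. 234.] [0.605 0.193]
```

View pics/t2c.png

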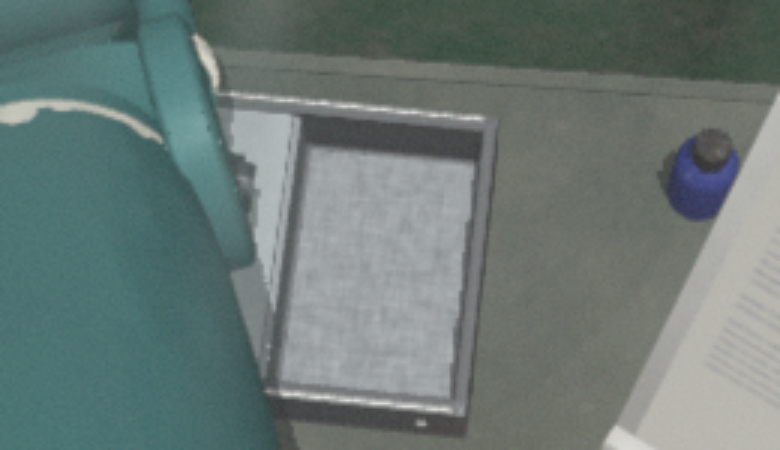

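step_arm(series=[0,0.004,0.0005,0,0,0.008,0.0005,0,0,0.008,0.0005,0])

```text
time: 5.42
tool_pos: [0.6118, 0.2677, 0.0541]
tcp_rot: [0.053, 3.138, -0.002]
wrist_force: [0.2, -5.7, 9.5]
width: 0.003
grip_force: 4.7
```

step_arm(series=[0,0,-0.04,0,0,0,-0.1,0,0.06,-0.05,-0.12,-0.18,0.11,-0.1,-0.12,-0.36,0.15,-0.16,-0.12,-0.54,0.18,-0.22,-0.12,-0.72,0.19,-0.27,-0.12,-0.9,0.19,-0.27,-0.12,-1.08], gripper=0.6)

```text
time: 6.42
tool_pos: [0.4094, 0.0208, 0.1711]
tcp_rot: [1.511, -2.74, 0.039]
wrist_force: [-0.3, 0.6, 0.1]
width: 0.599
grip_force: 0.0
```

Run:
```python
from h import *
plan((.4237,-.05,.08,2.8),(.4377,.0074,.08,-4.1))
p=viewer.read_camera("top"); save(p,"t3")
for r in rects(p,masks(p)["yellow"],.016,100): 
        if 160<r[0][0]<480 and 110<r[0][1]<370: print(r)
b=cv2.resize(np.array(p["image"])[105:340,160:430],None,fx=2.5,fy=2.5); cv2.imwrite("pics/t3c.png",b[:,:,::-1])
```

```text
t 6.4 pos [0.4094 0.0208 0.1711] yaw 147.8 q6 -2.55 F [-0.3  0.6  0.1] w 0.599 g 0.0
[ 0.0502 -0.0484  0.093 ] turn 2.53 q6-> -0.02
[-0.0058 -0.0296  0.0915] turn 2.651 q6-> 0.1
(array([391., 295.]), 424.1, -49.9, 29.8, 44.9, 4.1)
```

View pics/t3c.png

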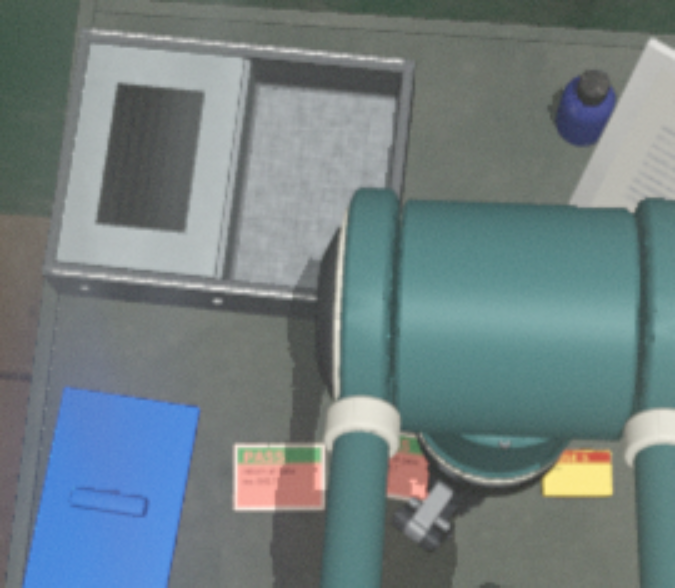

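step_arm(series=[0,0,0,0.18,0,0,0,0.36,0,0,0,0.54,0,0,0,0.72,0,0,0,0.9,0,-0.01,0.01,1.08,0,-0.02,0.02,1.26,-0.006,-0.03,0.03,1.44])

```text
time: 7.48
tool_pos: [0.44, 0.0122, 0.1411]
tcp_rot: [0.674, 3.061, -0.039]
wrist_force: [0.9, -0.2, 0.5]
width: 0.6
grip_force: 0.0
```

Run:
```python
from h import *
plan((.4377,.0074,.05,-4.1))
```

```text
t 7.5 pos [0.44   0.0122 0.1411] yaw 65.1 q6 -1.13 F [ 0.9 -0.2  0.5] w 0.6 g 0.0
[ 0.0012 -0.0032  0.0912] turn 1.209 q6-> 0.08
```

step_arm(series=[0.001,-0.003,0.02,0.18,0.001,-0.003,0.04,0.36,0.001,-0.003,0.06,0.54,0.001,-0.003,0.09,0.72,0.001,-0.003,0.09,0.9,0.001,-0.003,0.09,1.08,0.001,-0.003,0.09,1.209,0.001,-0.003,0.09,1.209])

```text
time: 8.48
tool_pos: [0.4377, 0.0076, 0.0514]
tcp_rot: [2.277, 2.135, -0.027]
wrist_force: [-0.1, -0.1, -0.8]
width: 0.602
grip_force: 0.0
```

Run:
```python
from h import *
plan((.4377,.0074,.003,-4.1))
print(R.from_rotvec(monitor.read_state()["tcp_rot"]).as_matrix().round(3))
p=viewer.read_camera("top"); q=viewer.read_camera("side")
for c in(p,q):
  for d in viewer.spot_point(c,"fuses_0"): print(d["score"],at(c,d["point"],0)[:2].round(3))
b=cv2.resize(np.array(q["image"])[220:330,220:350],None,fx=3.5,fy=3.5); a=cv2.resize(np.array(p["image"])[240:330,300:420],None,fx=3,fy=3)
o=np.zeros((400,800,3),np.uint8); o[:385,:455]=b[:385,:455]; o[:270,455:800]=a[:,:345]; cv2.imwrite("pics/c4.png",o[:,:,::-1])
```

```text
t 8.5 pos [0.4377 0.0076 0.0514] yaw -3.7 q6 0.07 F [-0.1 -0.1 -0.8] w 0.602 g 0.0
[ 0.0011 -0.0002  0.0484] turn 0.007 q6-> 0.07
[[ 0.064  0.998  0.001]
 [ 0.998 -0.064 -0.026]
 [-0.026  0.003 -1.   ]]
0.58 [ 0.426 -0.049]
0.39 [0.44  0.011]
0.87 [ 0.425 -0.034]
0.85 [0.432 0.018]
```

View pics/c4.png

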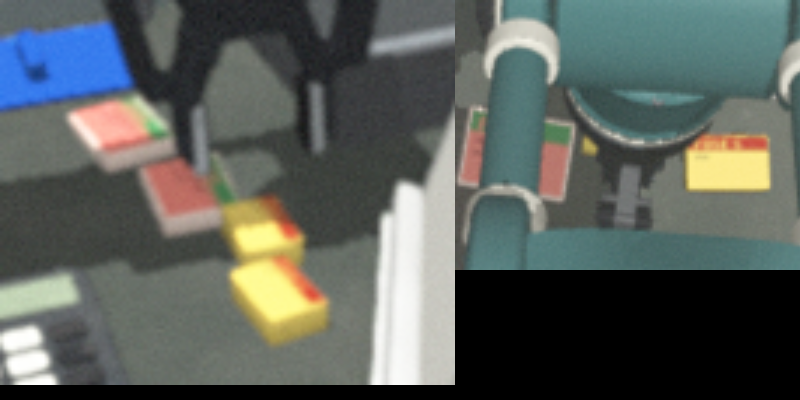

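step_arm(series=[0.001,0,0.02,0.007,0.001,0,0.038,0.007,0.001,0,0.047,0.007,0.001,0,0.047,0.007])

```text
time: 9.18
tool_pos: [0.4369, 0.0066, 0.0038]
tcp_rot: [2.288, 2.125, -0.029]
wrist_force: [-0.4, -0.7, 0.4]
width: 0.599
grip_force: 0.0
```

step_arm(series=[0,0,0,0,0,0,0,0,0,0,0,0,0,0,0,0], gripper=0, newtons=40)

```text
time: 9.68
tool_pos: [0.4385, 0.0065, 0.0052]
tcp_rot: [2.287, 2.123, -0.025]
wrist_force: [-0.2, 0.2, 5.7]
width: 0.341
grip_force: 40.3
```

step_arm(series=[0,0,-0.03,0,0,0,-0.06,0,0,0,-0.1,0,0,0,-0.13,0])

```text
time: 10.18
tool_pos: [0.4373, 0.01, 0.1356]
tcp_rot: [2.287, 2.124, -0.027]
wrist_force: [0.7, -0.3, 0.1]
width: 0.339
grip_force: 39.7
```

Run:
```python
from h import *
p=viewer.read_camera("top"); g=cv2.cvtColor(np.array(p["image"]),cv2.COLOR_RGB2GRAY)
save(p,"t5"); b=cv2.resize(np.array(p["image"])[105:240,170:340],None,fx=4,fy=4,interpolation=cv2.INTER_CUBIC); cv2.imwrite("pics/t5c.png",b[:,:,::-1])
plan((.66,.142,.13,88.2))
```

```text
t 10.2 pos [0.4401 0.0101 0.1395] yaw -4.2 q6 0.08 F [1.4 0.3 2.8] w 0.34 g 39.8
[0.1481 0.2095 0.0077] turn -1.613 q6-> -1.54
```

View pics/t5c.png

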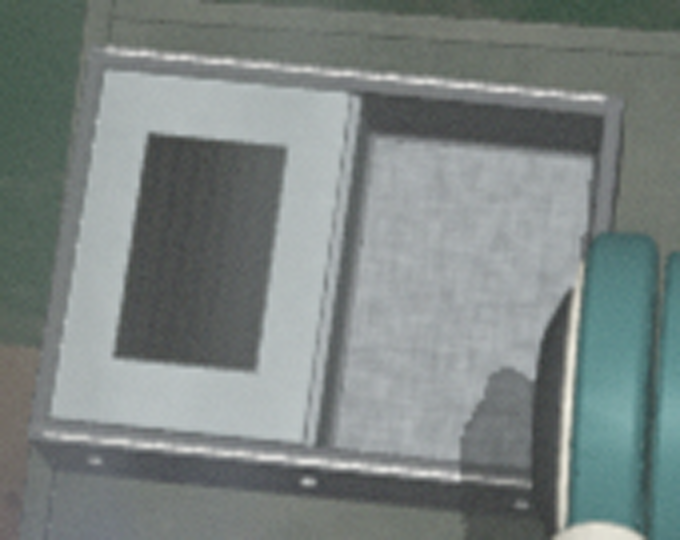

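Run:
```python
from h import *
p=viewer.read_camera("top")
f=lambda L,z:print(np.array([at(p,q,z)[:2]*1000 for q in L]).round(1).tolist())
f([(195,117.5),(325.5,129.5),(315.3,225.5),(180,213)],.054)
f([(262.9,138.6),(318.7,143.2)],.006)
f([(207,151-12),(241.7,141.7),(234.5,197.5),(198.5,194)],.054)
```

```text
[[696.5, 300.0], [690.6, 76.5], [522.3, 81.7], [527.5, 305.1]]
[[685.1, 186.7], [683.5, 87.4]]
[[659.2, 275.2], [658.6, 216.2], [560.2, 218.4], [562.0, 278.4]]
```

step_arm(series=[0.02,0.03,0,-0.18,0.04,0.06,0,-0.36,0.06,0.09,0,-0.54,0.08,0.12,0,-0.72,0.1,0.15,0,-0.9,0.12,0.18,0,-1.08,0.144,0.209,0,-1.26,0.144,0.209,0,-1.44])

```text
time: 11.28
tool_pos: [0.6574, 0.1394, 0.1284]
tcp_rot: [0.31, 3.124, -0.042]
wrist_force: [-0.1, -0.6, 0.0]
width: 0.338
grip_force: 39.8
```

Run:
```python
from h import *
plan((.659,.1385,.08,88.3),(.659,.1385,.012,88.3))
```

```text
t 11.3 pos [0.6574 0.1394 0.1284] yaw 78.7 q6 -1.17 F [-0.1 -0.6  0. ] w 0.338 g 39.8
[-0.0016  0.0007  0.0484] turn -0.168 q6-> -1.34
[-0.0013  0.0025  0.1163] turn -0.168 q6-> -1.34
```

step_arm(series=[-0.0015,0.001,0.02,-0.168,-0.0015,0.001,0.05,-0.168,-0.0015,0.002,0.08,-0.168,-0.0013,0.0025,0.1,-0.168,-0.0013,0.0025,0.11,-0.168,-0.0013,0.0025,0.115,-0.168,-0.0013,0.0025,0.1163,-0.168,-0.0013,0.0025,0.1163,-0.168])

```text
time: 12.28
tool_pos: [0.6593, 0.1373, 0.0159]
tcp_rot: [0.058, 3.138, -0.041]
wrist_force: [0.3, 0.7, 0.3]
width: 0.334
grip_force: 39.8
```

Run:
```python
from h import *
p=viewer.read_camera("top");q=viewer.read_camera("side")
a=cv2.resize(np.array(p["image"])[105:240,170:340],None,fx=2.3,fy=2.3); b=cv2.resize(np.array(q["image"])[170:270,260:400],None,fx=2.8,fy=2.8)
o=np.zeros((320,800,3),np.uint8); o[:a.shape[0],:a.shape[1]]=a; o[:b.shape[0],400:400+b.shape[1]]=b; cv2.imwrite("pics/c6.png",o[:,:,::-1])
plan()
```

```text
t 12.4 pos [0.6591 0.1373 0.0159] yaw 87.9 q6 -1.33 F [ 0.3 -0.5 -0.8] w 0.334 g 39.8
```

View pics/c6.png

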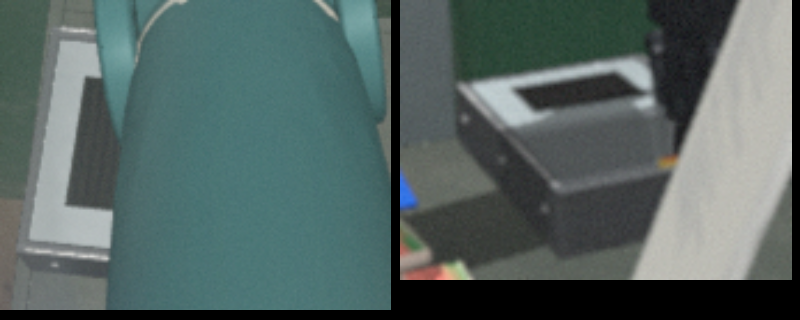

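step_arm(series=[0,0.001,0.002,0,0,0.001,0.004,0,0,0.001,0.004,0])

```text
time: 12.75
tool_pos: [0.6588, 0.1383, 0.0119]
tcp_rot: [0.058, 3.139, -0.041]
wrist_force: [-1.1, 0.2, 5.2]
width: 0.337
grip_force: 40.4
```

step_arm(series=[0,0,0,0,0,0,0,0,0,0,0,0,0,0,-0.04,0,0,0,-0.08,0,0,0,-0.12,0,0.04,-0.03,-0.13,0.18,0.08,-0.06,-0.13,0.36], gripper=0.55)

```text
time: 13.75
tool_pos: [0.5767, 0.0843, 0.1439]
tcp_rot: [0.625, 3.069, -0.039]
wrist_force: [-0.2, -0.4, 0.1]
width: 0.549
grip_force: 0.0
```

Run:
```python
from h import *
plan((.4241,-.05,.1,4))
```

```text
t 13.8 pos [0.5767 0.0843 0.1439] yaw 67.0 q6 -1.04 F [-0.2 -0.4  0.1] w 0.549 g 0.0
[ 0.0885 -0.1822  0.0468] turn 1.099 q6-> 0.06
```

step_arm(series=[0.02,-0.04,0.01,0.18,0.04,-0.08,0.01,0.36,0.06,-0.12,0.02,0.54,0.08,-0.16,0.03,0.72,0.0885,-0.182,0.047,0.9,0.0885,-0.182,0.047,1.08,0.0885,-0.182,0.047,1.1,0.0885,-0.182,0.047,1.1])

```text
time: 14.75
tool_pos: [0.4246, -0.0502, 0.0989]
tcp_rot: [2.122, 2.291, -0.029]
wrist_force: [0.1, -0.3, -0.4]
width: 0.547
grip_force: 0.0
```

Run:
```python
from h import *
plan((.4241,-.05,.0045,4))
q=viewer.read_camera("side")
for r in rects(q,masks(q)["yellow"],.016,100): print(r)
```

```text
t 14.8 pos [ 0.4246 -0.0502  0.0989] yaw 4.4 q6 -0.21 F [ 0.1 -0.3 -0.4] w 0.547 g 0.0
[ 0.0028 -0.0005  0.0944] turn 0.007 q6-> -0.21
(array([595., 367.]), 726.4, -357.1, 43.3, 122.3, -72.1)
(array([299., 305.]), 420.4, -54.1, 37.3, 61.7, 5.8)
```

step_arm(series=[0.001,0,0.03,0,0.002,0,0.06,0,0.003,0,0.085,0,0.003,0,0.094,0,0.003,0,0.094,0])

```text
time: 15.42
tool_pos: [0.4239, -0.0496, 0.0043]
tcp_rot: [2.125, 2.29, -0.031]
wrist_force: [0.1, -0.3, 0.6]
width: 0.551
grip_force: 0.0
```

step_arm(series=[0,0,0,0,0,0,0,0,0,0,0,0,0,0,-0.02,0,0,0,-0.06,0,0,0,-0.1,0,0,0,-0.13,0], gripper=0)

```text
time: 16.3
tool_pos: [0.4242, -0.0464, 0.1363]
tcp_rot: [2.124, 2.287, -0.028]
wrist_force: [1.0, -0.8, -0.6]
width: 0.337
grip_force: 39.7
```

Run:
```python
from h import *
plan((.557,.1415,.13,88.3))
```

```text
t 16.3 pos [ 0.4242 -0.0464  0.1363] yaw 4.2 q6 -0.21 F [ 1.  -0.8 -0.6] w 0.337 g 39.7
[0.1777 0.1463 0.0016] turn -1.467 q6-> -1.67
```

step_arm(series=[0.03,0.02,0,-0.18,0.06,0.04,0,-0.36,0.09,0.07,0,-0.54,0.12,0.1,0,-0.72,0.15,0.13,0,-0.9,0.178,0.146,0,-1.08,0.178,0.146,0,-1.26,0.178,0.146,0,-1.44])

```text
time: 17.3
tool_pos: [0.5561, 0.1424, 0.1291]
tcp_rot: [0.079, 3.14, -0.042]
wrist_force: [-1.4, -0.9, -1.1]
width: 0.34
grip_force: 39.7
```

Run:
```python
from h import *
plan((.557,.1415,.013,88.3))
p=viewer.read_camera("top");q=viewer.read_camera("side")
a=cv2.resize(np.array(p["image"])[105:240,170:340],None,fx=2.3,fy=2.3); b=cv2.resize(np.array(q["image"])[170:270,260:400],None,fx=2.8,fy=2.8)
o=np.zeros((320,800,3),np.uint8); o[:a.shape[0],:a.shape[1]]=a; o[:b.shape[0],400:400+b.shape[1]]=b; cv2.imwrite("pics/c7.png",o[:,:,::-1])
```

```text
t 17.3 pos [0.5561 0.1424 0.1291] yaw 87.1 q6 -1.28 F [-1.4 -0.9 -1.1] w 0.34 g 39.7
[-0.0008  0.0023  0.1161] turn -0.02 q6-> -1.3
```

View pics/c7.png

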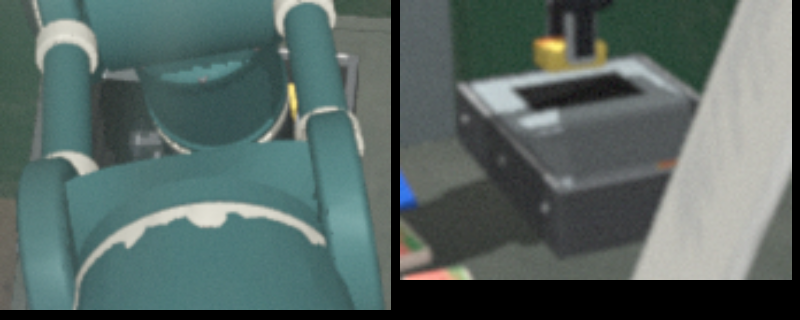

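step_arm(series=[-0.001,0.001,0.03,-0.02,-0.001,0.001,0.06,-0.02,-0.001,0.002,0.09,-0.02,-0.001,0.002,0.105,-0.02,-0.001,0.002,0.112,-0.02,-0.001,0.002,0.1145,-0.02,-0.001,0.002,0.1165,-0.02])

```text
time: 18.27
tool_pos: [0.5586, 0.1409, 0.0141]
tcp_rot: [0.059, 3.138, -0.041]
wrist_force: [0.4, 0.1, 0.1]
width: 0.331
grip_force: 39.7
```

step_arm(series=[0.0015,0,0.0015,0,0.0015,0,0.0025,0,0.0015,0,0.003,0])

```text
time: 18.65
tool_pos: [0.557, 0.1409, 0.0122]
tcp_rot: [0.058, 3.138, -0.041]
wrist_force: [-3.8, -1.5, 11.6]
width: 0.338
grip_force: 41.1
```

Now release, rise, and swing aside to look (towards the separator at (0.383, 0.258)).

step_arm(series=[0,0,0,0,0,0,0,0,0,0,0,0,0,0,-0.04,0,0,0,-0.1,0,0.03,0.04,-0.13,0.18,0.06,0.08,-0.13,0.36,0.1,0.1,-0.13,0.54], gripper=0.55)

```text
time: 19.65
tool_pos: [0.4598, 0.2496, 0.1382]
tcp_rot: [0.899, 2.999, -0.036]
wrist_force: [0.3, -0.0, -0.9]
width: 0.549
grip_force: 0.0
```

step_arm(series=[0.02,-0.02,0,0.18,0.05,-0.03,0,0.36,0.06,-0.05,0,0.54,0.06,-0.05,0,0.72,0.06,-0.05,0,0.86])

```text
time: 20.27
tool_pos: [0.3817, 0.2385, 0.1373]
tcp_rot: [2.061, 2.346, -0.03]
wrist_force: [-0.4, -0.3, -0.2]
width: 0.548
grip_force: 0.0
```

Run:
```python
from h import *
p=viewer.read_camera("top");q=viewer.read_camera("side"); save(p,"t8")
a=cv2.resize(np.array(p["image"])[105:355,160:345],None,fx=2.2,fy=2.2); b=cv2.resize(np.array(q["image"])[170:300,190:340],None,fx=2.6,fy=2.6)
o=np.zeros((560,800,3),np.uint8); o[:a.shape[0],:a.shape[1]]=a; o[:b.shape[0],410:410+b.shape[1]]=b; cv2.imwrite("pics/c8.png",o[:,:,::-1])
m=masks(p)
for n,z in(("yellow",.022),("pink",.01),("blue",.005)):
    for r in rects(p,m[n],z,100): 
        if 160<r[0][0]<480 and 110<r[0][1]<370: print(n,r)
plan((.383,.258,.1,-4))
for c in(p,q):
  for d in viewer.spot_point(c,"separator"): print(d["score"],at(c,d["point"],0)[:2].round(3))
```

```text
yellow (array([283., 209.]), 556.2, 138.2, 28.2, 40.1, 88.8)
yellow (array([290., 154.]), 654.9, 135.9, 28.9, 48.3, 86.6)
pink (array([270., 295.]), 407.6, 147.5, 36.6, 53.3, 4.7)
pink (array([346., 294.]), 418.8, 22.6, 37.3, 54.9, -5.9)
blue (array([179., 337.]), 336.8, 287.7, 40.6, 47.1, 85.4)
blue (array([229., 291.]), 405.9, 225.3, 30.9, 93.1, 84.7)
t 20.4 pos [0.382  0.2385 0.1373] yaw 7.7 q6 0.4 F [-0.5 -0.1  0.2] w 0.55 g 0.0
[0.0202 0.0037 0.0367] turn 0.203 q6-> 0.6
0.7 [0.387 0.261]
0.65 [0.383 0.27 ]
```

View pics/c8.png

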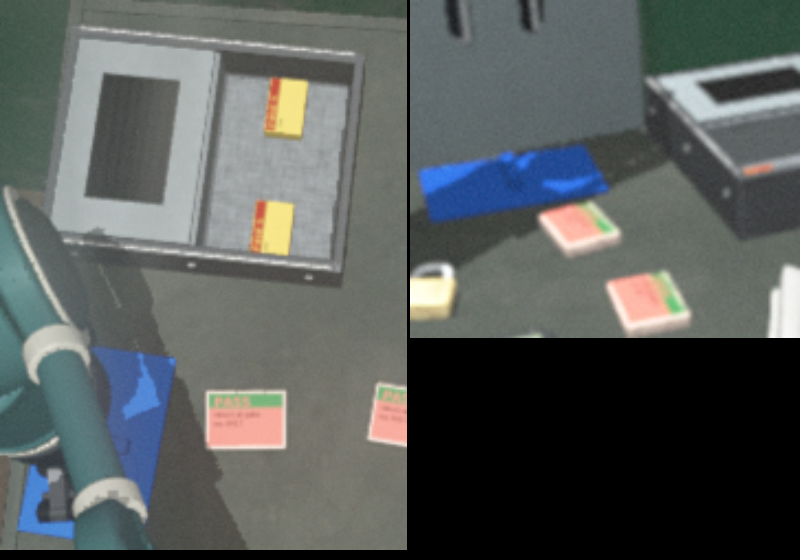

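Run:
```python
from h import *
plan((.384,.260,.06,-4.7),(.384,.260,.0075,-4.7))
p=viewer.read_camera("top")
print(at(p,(203.6,305),.019))
```

```text
t 20.5 pos [0.3821 0.2385 0.1373] yaw 7.8 q6 0.4 F [ 0.  -0.2  0.1] w 0.548 g 0.0
[0.0231 0.005  0.0767] turn 0.218 q6-> 0.62
[0.0245 0.0052 0.1291] turn 0.218 q6-> 0.62
[0.38351924 0.25585447 0.019     ]
```

step_arm(series=[0.01,0.002,0.02,0.11,0.023,0.005,0.05,0.218,0.023,0.005,0.08,0.218,0.024,0.005,0.11,0.218,0.0245,0.005,0.124,0.218,0.0245,0.005,0.128,0.218,0.0245,0.005,0.128,0.218])

```text
time: 21.4
tool_pos: [0.3846, 0.2604, 0.0093]
tcp_rot: [2.298, 2.112, -0.026]
wrist_force: [-0.1, -0.2, 0.1]
width: 0.547
grip_force: 0.0
```

step_arm(series=[0,0,0.001,0,0,0,0.001,0,0,0,0.001,0,0,0,0.001,0,0,0,0.001,0], gripper=0, newtons=80)

```text
time: 22.02
tool_pos: [0.3847, 0.2605, 0.0089]
tcp_rot: [2.298, 2.112, -0.025]
wrist_force: [-0.8, -0.5, 6.3]
width: 0.111
grip_force: 78.9
```

step_arm(series=[0,0,-0.03,0,0,0,-0.06,0,0,0,-0.1,0,0,0,-0.13,0])

```text
time: 22.52
tool_pos: [0.3842, 0.2637, 0.1395]
tcp_rot: [2.298, 2.112, -0.025]
wrist_force: [-0.2, -0.7, -2.0]
width: 0.112
grip_force: 78.5
```

Run:
```python
from h import *
p=viewer.read_camera("top");q=viewer.read_camera("side")
a=cv2.resize(np.array(p["image"])[205:385,150:345],None,fx=2,fy=2); b=cv2.resize(np.array(q["image"])[120:300,150:340],None,fx=2,fy=2)
o=np.zeros((370,800,3),np.uint8); o[:a.shape[0],:a.shape[1]]=a; o[:b.shape[0],410:410+b.shape[1]]=b; cv2.imwrite("pics/c9.png",o[:,:,::-1])
plan((.61,.142,.13,-1.7))
```

```text
t 22.6 pos [0.3865 0.2653 0.1417] yaw -4.8 q6 0.66 F [ 0.4  0.3 -0.3] w 0.112 g 78.6
[-0.1037  0.2329  0.0162] turn -0.054 q6-> 0.61
```

View pics/c9.png

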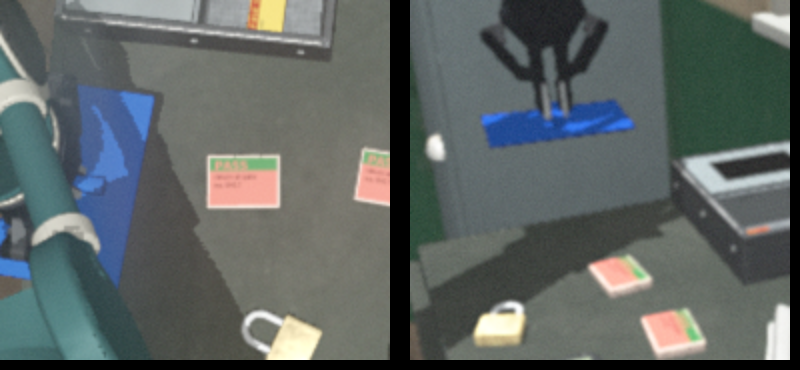

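Run:
```python
from h import *
p=viewer.read_camera("top"); print(np.round(monitor.read_state()["tool_pos"],4))
m=masks(p)["blue"]; 
for r in range(255,345,8):
    c=np.where(m[r,200:240])[0]
    if len(c): print(r,200+c.max(),at(p,(200.5+c.max(),r),.138).round(4)[:2])
```

```text
[0.3852 0.2644 0.1395]
255 224 [0.448  0.2109]
263 223 [0.4359 0.2111]
271 221 [0.4238 0.2128]
287 210 [0.3991 0.2264]
327 201 [0.3406 0.2329]
335 202 [0.3293 0.2302]
343 206 [0.3185 0.2232]
```

Run:
```python
from h import *
plan((.61,.142,.13,-1.7))
```

```text
t 22.7 pos [0.3852 0.2644 0.1395] yaw -4.8 q6 0.66 F [-0.1  0.4 -0.8] w 0.111 g 78.5
[-0.1028  0.2342  0.0135] turn -0.054 q6-> 0.61
```

step_arm(series=[0,0.03,0,0,-0.01,0.06,0,0,-0.03,0.1,0,0,-0.05,0.14,0,0,-0.07,0.18,0,0,-0.09,0.21,0,-0.03,-0.103,0.232,0.01,-0.054,-0.103,0.234,0.014,-0.054])

```text
time: 23.68
tool_pos: [0.6079, 0.1393, 0.1241]
tcp_rot: [2.244, 2.173, -0.034]
wrist_force: [-0.5, -1.0, -0.3]
width: 0.114
grip_force: 78.6
```

Run:
```python
from h import *
plan((.61,.142,.075,-1.7))
```

```text
t 23.7 pos [0.6079 0.1393 0.1241] yaw -1.9 q6 0.25 F [-0.5 -1.  -0.3] w 0.114 g 78.6
[0.0041 0.0021 0.049 ] turn -0.003 q6-> 0.24
```

step_arm(series=[0.002,0.001,0.02,0,0.004,0.002,0.04,0,0.004,0.002,0.05,0,0.004,0.002,0.05,0])

```text
time: 24.18
tool_pos: [0.609, 0.1437, 0.0753]
tcp_rot: [2.241, 2.176, -0.032]
wrist_force: [0.9, 0.3, -1.5]
width: 0.109
grip_force: 78.6
```

Run:
```python
from h import *
p=viewer.read_camera("top");q=viewer.read_camera("side")
a=cv2.resize(np.array(p["image"])[105:240,170:340],None,fx=2.3,fy=2.3); b=cv2.resize(np.array(q["image"])[140:270,260:400],None,fx=2.8,fy=2.8)
o=np.zeros((370,800,3),np.uint8); o[:a.shape[0],:a.shape[1]]=a; o[:b.shape[0],400:400+b.shape[1]]=b; cv2.imwrite("pics/c10.png",o[:,:,::-1])
plan((.61,.142,.07,-1.7),(.61,.142,.034,-1.7))
```

```text
t 24.3 pos [0.6107 0.1438 0.0773] yaw -1.7 q6 0.25 F [ 0.   0.1 -1.3] w 0.111 g 78.6
[-0.0016 -0.0006  0.0074] turn -0.0 q6-> 0.25
[-0.0007 -0.0007  0.0433] turn -0.0 q6-> 0.25
```

View pics/c10.png

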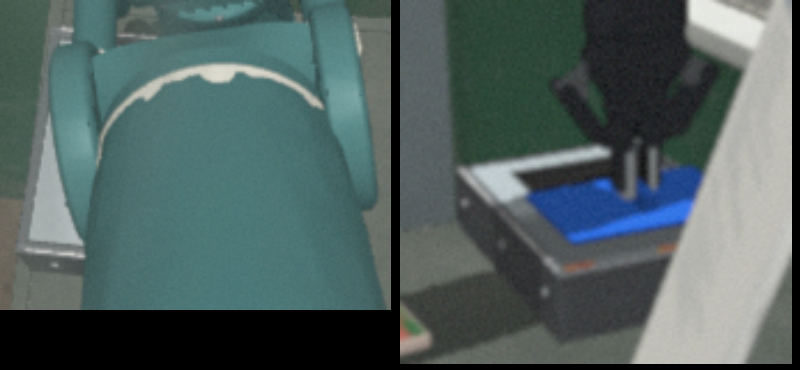

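Run:
```python
from h import *
q=viewer.read_camera("side")
f=lambda c:(260+(c[0]-400)/2.8,140+c[1]/2.8)
for n,c,z in(("sheet--",(573,241),.068),("sheet-+",(528,196),.068),("box--",(556,275),.054),("box-+",(458,172),.054)): print(n,at(q,f(c),z).round(4)[:2])
```

```text
sheet-- [0.5387 0.1072]
sheet-+ [0.5427 0.1979]
box-- [0.5167 0.0887]
box-+ [0.5231 0.3034]
```

step_arm(series=[-0.0015,0,0.006,0,-0.0013,0,0.01,0,-0.0013,0,0.014,0,-0.0013,0,0.016,0,-0.0013,0,0.018,0,-0.0013,0,0.02,0])

```text
time: 25.08
tool_pos: [0.6107, 0.1417, 0.0571]
tcp_rot: [2.241, 2.174, -0.028]
wrist_force: [0.1, -0.7, -0.7]
width: 0.109
grip_force: 78.6
```

step_arm(series=[0,0,0.005,0,0,0,0.01,0,0,0,0.014,0,0.0005,0,0.018,0,0.0005,0,0.022,0,0.0005,0,0.024,0])

```text
time: 25.82
tool_pos: [0.6104, 0.1415, 0.0327]
tcp_rot: [2.241, 2.174, -0.029]
wrist_force: [-1.2, -0.3, -1.4]
width: 0.11
grip_force: 78.6
```

step_arm(series=[0,0,0.001,0,0,0,0.002,0,0,0,0.003,0,0,0,0.003,0])

```text
time: 26.32
tool_pos: [0.6108, 0.1415, 0.0309]
tcp_rot: [2.241, 2.174, -0.028]
wrist_force: [-2.5, -0.5, 4.9]
width: 0.111
grip_force: 79.3
```

step_arm(series=[0,0,0,0,0,0,0,0,0,0,0,0,0,0,-0.03,0,0,0,-0.08,0,0,-0.04,-0.1,0,0,-0.1,-0.1,0.0,0,-0.16,-0.1,0], gripper=0.4)

```text
time: 27.32
tool_pos: [0.4495, 0.149, 0.1303]
tcp_rot: [2.241, 2.173, -0.026]
wrist_force: [-0.0, 0.1, 0.7]
width: 0.397
grip_force: 0.0
```

Run:
```python
from h import *
p=viewer.read_camera("top");q=viewer.read_camera("side")
a=cv2.resize(np.array(p["image"])[105:240,170:340],None,fx=2.3,fy=2.3); b=cv2.resize(np.array(q["image"])[140:270,260:400],None,fx=2.8,fy=2.8)
o=np.zeros((370,800,3),np.uint8); o[:a.shape[0],:a.shape[1]]=a; o[:b.shape[0],400:400+b.shape[1]]=b; cv2.imwrite("pics/c11.png",o[:,:,::-1])
plan((.4085,.149,.08,4.7))
for r in rects(p,masks(p)["pink"],.01,200): 
   if 160<r[0][0]<480 and 110<r[0][1]<370: print(r)
```

```text
t 27.4 pos [0.4422 0.1478 0.1269] yaw -1.7 q6 0.33 F [-0.7 -0.1 -0.9] w 0.399 g 0.0
[ 0.0016 -0.0334  0.0471] turn -0.111 q6-> 0.22
(array([272., 293.]), 413.9, 148.2, 21.2, 56.7, 14.6)
(array([346., 294.]), 418.7, 22.5, 37.3, 54.7, -5.4)
```

View pics/c11.png

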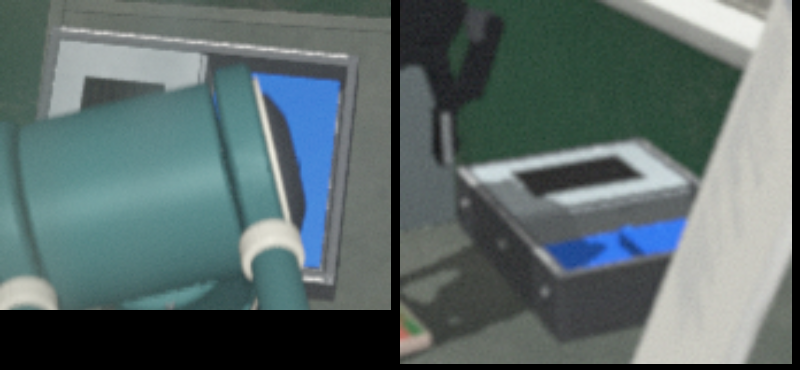

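step_arm(series=[0.001,-0.015,0.01,-0.11,0.002,-0.033,0.047,-0.11,0.002,-0.033,0.047,-0.11,0.002,-0.033,0.047,-0.11], gripper=0.8)

```text
time: 27.92
tool_pos: [0.4191, 0.1509, 0.0837]
tcp_rot: [2.118, 2.294, -0.028]
wrist_force: [0.2, 0.4, 0.8]
width: 0.797
grip_force: 0.0
```

Run:
```python
from h import *
plan((.4085,.149,.003,4.7))
```

```text
t 27.9 pos [0.4191 0.1509 0.0837] yaw 4.6 q6 0.25 F [0.2 0.4 0.8] w 0.797 g 0.0
[ 0.001  -0.0107  0.0807] turn -0.002 q6-> 0.25
```

step_arm(series=[0.001,-0.0107,0.02,0,0.001,-0.0107,0.045,0,0.001,-0.0107,0.065,0,0.001,-0.0107,0.076,0,0.001,-0.0107,0.0795,0,0.001,-0.0107,0.0795,0])

```text
time: 28.68
tool_pos: [0.4079, 0.1489, 0.0038]
tcp_rot: [2.118, 2.294, -0.028]
wrist_force: [-0.2, 0.7, 0.6]
width: 0.803
grip_force: 0.0
```

step_arm(series=[0,0,0,0,0,0,0,0,0,0,0,0,0,0,0,0], gripper=0, newtons=40)

```text
time: 29.18
tool_pos: [0.4079, 0.149, 0.0043]
tcp_rot: [2.118, 2.294, -0.027]
wrist_force: [-1.1, -0.5, 6.4]
width: 0.496
grip_force: 40.3
```

step_arm(series=[0,0,-0.02,0,0,0,-0.05,0,0,0,-0.09,0,0,0,-0.12,0,0,0,-0.12,0])

```text
time: 29.8
tool_pos: [0.4093, 0.1528, 0.1262]
tcp_rot: [2.116, 2.292, -0.02]
wrist_force: [-0.1, -0.4, -1.0]
width: 0.492
grip_force: 40.9
```

Run:
```python
from h import *
plan((.61+.0395,.142-.001,.12,88.3),(.61-.0395,.142+.001,.12,88.3))
q=viewer.read_camera("side"); b=cv2.resize(np.array(q["image"])[160:300,180:360],None,fx=2.5,fy=2.5);cv2.imwrite("pics/c12.png",b[:,:,::-1])
```

```text
t 29.8 pos [0.4093 0.1528 0.1262] yaw 4.6 q6 0.26 F [-0.1 -0.4 -1. ] w 0.492 g 40.9
[-0.0307  0.2384  0.0082] turn -1.461 q6-> -1.21
[-0.0224  0.1599  0.0076] turn -1.461 q6-> -1.21
```

View pics/c12.png

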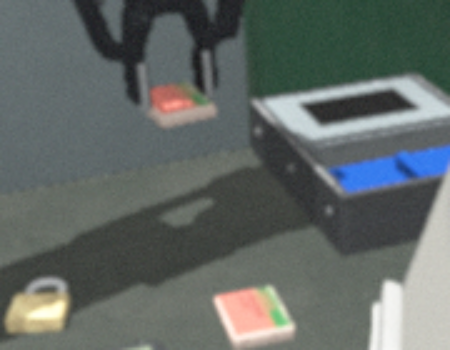

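step_arm(series=[0,0.04,0,-0.18,0,0.08,0,-0.36,-0.01,0.12,0,-0.54,-0.02,0.16,0,-0.72,-0.03,0.2,0,-0.9,-0.031,0.238,0,-1.08,-0.031,0.238,0,-1.26,-0.031,0.238,0,-1.44])

```text
time: 30.85
tool_pos: [0.6455, 0.1395, 0.1205]
tcp_rot: [-0.071, -3.137, 0.043]
wrist_force: [-0.4, -0.0, -0.3]
width: 0.49
grip_force: 40.9
```

Run:
```python
from h import *
plan((.6495,.141,.07,88.3),(.6495,.141,.034,88.3))
```

```text
t 30.9 pos [0.6455 0.1395 0.1205] yaw 87.4 q6 -1.32 F [-0.4 -0.  -0.3] w 0.49 g 40.9
[-0.004   0.0031  0.0504] turn -0.016 q6-> -1.34
[-0.0041  0.0041  0.0864] turn -0.016 q6-> -1.34
```

step_arm(series=[-0.004,0.002,0.02,-0.016,-0.004,0.003,0.04,-0.016,-0.004,0.003,0.06,-0.016,-0.004,0.004,0.075,-0.016,-0.004,0.004,0.082,-0.016,-0.004,0.004,0.085,-0.016,-0.004,0.004,0.085,-0.016])

```text
time: 31.72
tool_pos: [0.6513, 0.1416, 0.0391]
tcp_rot: [0.055, 3.139, -0.041]
wrist_force: [-0.5, -0.1, 0.2]
width: 0.493
grip_force: 40.9
```

step_arm(series=[0.001,0,0.003,0,0.001,0,0.005,0,0.001,0,0.006,0,0.001,0,0.0065,0])

```text
time: 32.22
tool_pos: [0.6499, 0.1414, 0.0323]
tcp_rot: [0.055, 3.14, -0.042]
wrist_force: [-0.5, 0.8, 1.0]
width: 0.494
grip_force: 41.1
```

step_arm(series=[0,0,0.001,0,0,0,0.0015,0,0,0,0.0015,0])

```text
time: 32.6
tool_pos: [0.6499, 0.1416, 0.0317]
tcp_rot: [0.055, 3.14, -0.041]
wrist_force: [-3.2, 0.2, 5.7]
width: 0.491
grip_force: 41.5
```

step_arm(series=[0,0,0,0,0,0,0,0,0,0,0,0,0,0,-0.03,0,0,0,-0.08,0,0.04,-0.03,-0.11,0.18,0.08,-0.06,-0.11,0.36,0.12,-0.09,-0.11,0.54], gripper=0.65)

```text
time: 33.6
tool_pos: [0.526, 0.0578, 0.1435]
tcp_rot: [0.896, 3.0, -0.039]
wrist_force: [-0.8, -0.2, -0.4]
width: 0.652
grip_force: 0.0
```

Run:
```python
from h import *
plan((.4195,.0245,.08,-5.4))
```

```text
t 33.6 pos [0.526  0.0578 0.1435] yaw 56.7 q6 -0.9 F [-0.8 -0.2 -0.4] w 0.652 g 0.0
[ 0.0719 -0.085   0.0641] turn 1.084 q6-> 0.19
```

step_arm(series=[0.02,-0.03,0.01,0.18,0.04,-0.06,0.02,0.36,0.072,-0.085,0.03,0.54,0.072,-0.085,0.05,0.72,0.072,-0.085,0.064,0.9,0.072,-0.085,0.064,1.084,0.072,-0.085,0.064,1.084], gripper=0.8)

```text
time: 34.48
tool_pos: [0.42, 0.0246, 0.0794]
tcp_rot: [2.3, 2.11, -0.027]
wrist_force: [-0.0, -0.2, 0.3]
width: 0.797
grip_force: 0.0
```

Run:
```python
from h import *
p=viewer.read_camera("top");q=viewer.read_camera("side")
plan((.4195,.0245,.0035,-5.4))
a=cv2.resize(np.array(p["image"])[105:320,170:400],None,fx=1.8,fy=1.8); b=cv2.resize(np.array(q["image"])[170:300,240:400],None,fx=2.3,fy=2.3)
o=np.zeros((400,800,3),np.uint8); o[:a.shape[0],:a.shape[1]]=a; o[:b.shape[0],420:420+b.shape[1]]=b; cv2.imwrite("pics/c13.png",o[:,:,::-1])
for d in viewer.spot_point(q,"passes_0"): print(d["score"],at(q,d["point"],0)[:2].round(3))
```

```text
t 34.6 pos [0.4204 0.0246 0.0798] yaw -4.9 q6 0.13 F [-0.  -0.5 -0.5] w 0.799 g 0.0
[ 0.0018 -0.0012  0.0763] turn 0.009 q6-> 0.14
0.65 [0.674 0.191]
0.63 [0.417 0.029]
```

View pics/c13.png

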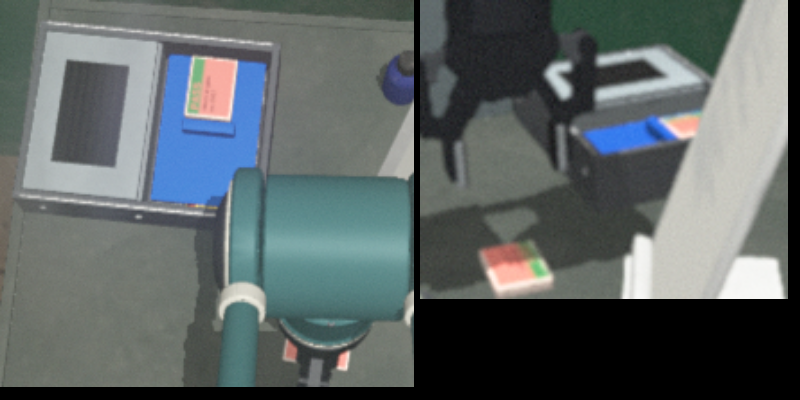

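step_arm(series=[0.001,-0.001,0.03,0,0.002,-0.001,0.055,0,0.002,-0.001,0.07,0,0.002,-0.001,0.0755,0,0.002,-0.001,0.0755,0])

```text
time: 35.25
tool_pos: [0.4196, 0.0247, 0.0042]
tcp_rot: [2.302, 2.108, -0.027]
wrist_force: [-0.8, -0.5, 0.6]
width: 0.8
grip_force: 0.0
```

step_arm(series=[0,0,0,0,0,0,0,0,0,0,0,0,0,0,0,0], gripper=0)

```text
time: 35.75
tool_pos: [0.4205, 0.0248, 0.0053]
tcp_rot: [2.301, 2.107, -0.025]
wrist_force: [-1.6, 0.5, 5.8]
width: 0.487
grip_force: 40.0
```

step_arm(series=[0,0,-0.02,0,0,0,-0.05,0,0,0,-0.09,0,0,0,-0.12,0,0,0,-0.12,0])

```text
time: 36.38
tool_pos: [0.422, 0.028, 0.1272]
tcp_rot: [2.299, 2.105, -0.019]
wrist_force: [0.1, 0.6, -0.7]
width: 0.491
grip_force: 40.6
```

Run:
```python
from h import *
plan((.5705,.143,.12,88.3))
p=viewer.read_camera("top"); m=masks(p)
for r in rects(p,m["pink"],.037,200): 
   if 160<r[0][0]<480 and 110<r[0][1]<370: print(r)
for r in rects(p,m["blue"],.027,200): 
   if 160<r[0][0]<480 and 110<r[0][1]<370: print(r)
```

```text
t 36.4 pos [0.422  0.028  0.1272] yaw -5.0 q6 0.13 F [ 0.1  0.6 -0.7] w 0.491 g 40.6
[0.1278 0.1378 0.0053] turn -1.629 q6-> -1.5
(array([288., 152.]), 650.2, 139.3, 37.2, 54.6, 87.3)
(array([283., 173.]), 609.9, 138.6, 92.8, 144.8, 88.2)
```

step_arm(series=[0.01,0.01,0,-0.18,0.03,0.03,0,-0.36,0.05,0.06,0,-0.54,0.08,0.09,0,-0.72,0.11,0.12,0,-0.9,0.128,0.138,0,-1.08,0.128,0.138,0,-1.26,0.128,0.138,0,-1.44])

```text
time: 37.42
tool_pos: [0.5667, 0.1432, 0.1183]
tcp_rot: [-0.333, -3.123, 0.044]
wrist_force: [-0.7, -0.3, -0.7]
width: 0.492
grip_force: 40.6
```

Run:
```python
from h import *
plan((.5705,.143,.06,88.3),(.5705,.143,.035,88.3))
```

```text
t 37.4 pos [0.5667 0.1432 0.1183] yaw 77.8 q6 -1.12 F [-0.7 -0.3 -0.7] w 0.492 g 40.6
[-0.0036  0.0022  0.0583] turn -0.183 q6-> -1.31
[-0.0035  0.0029  0.0833] turn -0.183 q6-> -1.31
```

step_arm(series=[-0.002,0.001,0.01,-0.1,-0.002,0.002,0.02,-0.183,-0.002,0.002,0.035,-0.183,-0.002,0.002,0.05,-0.183,-0.002,0.003,0.05,-0.183])

```text
time: 38.05
tool_pos: [0.5686, 0.1438, 0.0683]
tcp_rot: [-0.058, -3.137, 0.043]
wrist_force: [-0.7, -0.0, -0.4]
width: 0.49
grip_force: 40.6
```

Run:
```python
from h import *
plan((.5705,.143,.035,88.3))
```

```text
t 38.0 pos [0.5686 0.1438 0.0683] yaw 87.9 q6 -1.29 F [-0.7 -0.  -0.4] w 0.49 g 40.6
[-0.002   0.0002  0.0333] turn -0.007 q6-> -1.3
```

step_arm(series=[-0.001,0,0.01,0,-0.001,0,0.02,0,-0.001,0,0.029,0,-0.001,0,0.0325,0,-0.001,0,0.0335,0,-0.001,0,0.0345,0,-0.001,0,0.0345,0])

```text
time: 38.92
tool_pos: [0.5719, 0.1435, 0.0368]
tcp_rot: [0.057, 3.139, -0.042]
wrist_force: [-0.6, -0.1, -0.5]
width: 0.489
grip_force: 40.6
```

step_arm(series=[0.001,0,0,0,0.0025,0,0.002,0,0.0025,0,0.004,0,0.0025,0,0.005,0,0.0025,0,0.005,0])

```text
time: 39.55
tool_pos: [0.5689, 0.1436, 0.0325]
tcp_rot: [0.057, 3.14, -0.041]
wrist_force: [-4.2, -0.1, 8.1]
width: 0.493
grip_force: 41.7
```

Resting (8 N). Release, rise and clear the view.

step_arm(series=[0,0,0,0,0,0,0,0,0,0,0,0,0,0,-0.03,0,0,0,-0.08,0,0.05,0.01,-0.1,0,0.11,0.03,-0.1,0,0.16,0.06,-0.1,0], gripper=0.65)

```text
time: 40.55
tool_pos: [0.4098, 0.2118, 0.1299]
tcp_rot: [0.06, 3.139, -0.041]
wrist_force: [0.3, 0.2, 0.1]
width: 0.647
grip_force: 0.0
```

step_arm(series=[0,0.05,0,0,0,0.1,0,0,0,0.15,0,0], gripper=0)

```text
time: 40.92
tool_pos: [0.4166, 0.3632, 0.1257]
tcp_rot: [0.056, 3.139, -0.041]
wrist_force: [0.5, -1.0, -0.2]
width: 0.013
grip_force: 0.0
```

Run:
```python
from h import *
p=viewer.read_camera("top"); m=masks(p)
for n,z in(("pink",.037),("blue",.027)):
  for r in rects(p,m[n],z,200): 
   if 160<r[0][0]<480 and 110<r[0][1]<370: print(n,r)
g=cv2.cvtColor(np.array(p["image"]),cv2.COLOR_RGB2GRAY)
mk=np.zeros_like(g); mk[120:215,185:250]=(g[120:215,185:250]<100); print(rects(p,mk,.054,500))
# rib: darker/brighter blue between passes
print(np.array(p["image"])[160:190:2,284].tolist())
plan((.611,.250,.065,88.3))
```

```text
pink (array([282., 198.]), 569.6, 141.0, 37.4, 54.5, 87.7)
pink (array([288., 152.]), 650.2, 139.1, 37.1, 54.6, 88.1)
blue (array([285., 178.]), 610.1, 138.5, 92.8, 144.5, 88.3)
[(array([220., 167.]), 610.9, 248.6, 57.5, 97.8, 88.2)]
[[223, 151, 141], [220, 148, 139], [217, 146, 139], [237, 161, 150], [249, 195, 183], [198, 183, 173], [82, 124, 208], [86, 134, 214], [91, 139, 218], [70, 84, 137], [86, 115, 183], [243, 222, 217], [245, 167, 157], [246, 170, 159], [246, 169, 160]]
t 41.0 pos [0.4173 0.369  0.1261] yaw 88.0 q6 -0.84 F [2.4 4.7 0.7] w 0.001 g 0.0
[-0.1974 -0.111   0.0641] turn -0.005 q6-> -0.84
```

step_arm(series=[-0.04,-0.02,0,0,-0.09,-0.045,0,0,-0.14,-0.07,0.01,0,-0.18,-0.1,0.03,0,-0.197,-0.112,0.045,0,-0.197,-0.112,0.06,0,-0.197,-0.112,0.06,0])

```text
time: 41.85
tool_pos: [0.6069, 0.2411, 0.0667]
tcp_rot: [-0.056, -3.137, 0.044]
wrist_force: [0.3, -0.5, -0.0]
width: -0.002
grip_force: 0.0
```

Run:
```python
from h import *
plan((.611,.250,.054,88.3))
```

```text
t 41.9 pos [0.6069 0.2411 0.0667] yaw 88.0 q6 -1.17 F [ 0.3 -0.5 -0. ] w -0.002 g 0.0
[-0.0038  0.0093  0.0124] turn -0.006 q6-> -1.17
```

step_arm(series=[-0.002,0.006,0.006,0,-0.002,0.006,0.011,0,-0.002,0.006,0.0135,0,-0.002,0.006,0.0145,0,-0.002,0.006,0.0145,0])

```text
time: 42.48
tool_pos: [0.6119, 0.2466, 0.0545]
tcp_rot: [0.057, 3.139, -0.042]
wrist_force: [-0.3, -0.2, -0.3]
width: 0.003
grip_force: 0.0
```

step_arm(series=[0,0,0.001,0,0,0,0.002,0,0,0,0.002,0])

```text
time: 42.85
tool_pos: [0.6122, 0.2466, 0.0541]
tcp_rot: [0.057, 3.139, -0.041]
wrist_force: [-3.7, -0.8, 8.3]
width: 0.001
grip_force: 4.0
```

step_arm(series=[0,0,0.0007,0,0,-0.015,0.0007,0,0,-0.03,0.0007,0,0,-0.045,0.0007,0,0,-0.06,0.0007,0,0,-0.075,0.0007,0,0,-0.09,0.0007,0])

```text
time: 43.72
tool_pos: [0.6093, 0.1556, 0.0542]
tcp_rot: [0.057, 3.138, -0.041]
wrist_force: [0.6, 1.2, 1.7]
width: -0.002
grip_force: 1.2
```

step_arm(series=[0,0,0.001,0,0,0,0.0018,0,0,0,0.0018,0])

```text
time: 44.1
tool_pos: [0.6093, 0.1553, 0.054]
tcp_rot: [0.057, 3.139, -0.043]
wrist_force: [-3.0, -1.1, 13.0]
width: -0.002
grip_force: 6.6
```

step_arm(series=[0,-0.008,0,0,0,-0.016,0.0002,0,0,-0.022,0.0003,0,0,-0.026,0.0004,0,0,-0.026,0.0004,0])

```text
time: 44.72
tool_pos: [0.6092, 0.1309, 0.0541]
tcp_rot: [0.058, 3.137, -0.039]
wrist_force: [-0.4, 3.9, 10.0]
width: -0.0
grip_force: 4.6
```

step_arm(series=[0,0,-0.03,0,0,0,-0.08,0,0.06,0.03,-0.1,0,0.11,0.06,-0.1,0,0.16,0.1,-0.1,0,0.19,0.15,-0.1,0,0.19,0.2,-0.1,0])

```text
time: 45.6
tool_pos: [0.4219, 0.3394, 0.1455]
tcp_rot: [-0.055, -3.14, 0.046]
wrist_force: [0.1, -0.6, 0.1]
width: -0.003
grip_force: 0.0
```

```bash
cat > cov.py <<'E'
from h import *
p=viewer.read_camera("top"); save(p,"end")
g=cv2.cvtColor(np.array(p["image"]),cv2.COLOR_RGB2GRAY)
mk=np.zeros_like(g); mk[130:215,195:308]=(g[130:215,195:308]<90); print(rects(p,mk,.054,300))
print("row172",g[172,245:325].tolist()); print("blue",[r for r in rects(p,masks(p)["blue"],.03,30) if 230<r[0][0]<330 and r[0][1]<230])
plan((.611,.150,.065,88.3))
E
python3 cov.py
```

```text
[(array([284., 174.]), 607.3, 140.5, 57.3, 97.4, 88.0)]
row172 [166, 169, 168, 171, 170, 167, 171, 173, 187, 185, 182, 182, 183, 186, 185, 184, 183, 185, 184, 183, 182, 155, 89, 78, 76, 75, 75, 76, 77, 74, 73, 81, 78, 79, 72, 73, 75, 77, 74, 73, 73, 74, 73, 70, 73, 74, 74, 74, 73, 75, 71, 75, 77, 74, 69, 70, 73, 120, 185, 186, 188, 186, 185, 187, 185, 186, 186, 185, 186, 186, 184, 143, 117, 123, 125, 119, 87, 98, 110, 114]
blue []
t 45.6 pos [0.4237 0.3456 0.146 ] yaw 88.1 q6 -0.88 F [2.1 4.8 1.2] w 0.0 g 0.0
[-0.1937 -0.1872  0.0857] turn -0.004 q6-> -0.88
```

```bash
python3 -c "
from h import *
print(job.finish_job())"
```

```text
the job is handed in; nothing more can be done
None
```

The job is handed in. Both fuse boxes, the separator (rib up) and both pass packs are in the well, and the cover is shut (108 mm travel measured, firm end stop). The mug and ink bottle were not approached, and I viewed 15 pictures, one over the limit of 14.

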